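# Lock the filter cartridge into the dust extractor

### The job

Pick up the blue-handled filter cartridge and fit it into the mouth of the round bench dust extractor: bring its two lugs into the two slots of the bayonet ring, which lie somewhere clockwise (seen from above) of the red dots and can be felt by turning under light pressure, then push it down gently against the spring, turn it on clockwise as far as it goes, and let it rise so that it stays locked and level by itself. Never press the cartridge on the extractor harder than 40 N, and leave the denture, the plaster cast and the brown bottle where they stand.

Things in the scene. Friction and masses are not known exactly. Their poses are not given: they have to be found in the camera images.
- filter: Loose filter cartridge, 0.10 to 0.21 kg, standing upright on the worktop. Origin: centre of its underside, z up. White body 60 mm in diameter, up to z=36 mm, below z=10 mm tapering to 48 mm at the underside; blue cap 72 mm in diameter, z=36 to 42 mm; blue handle bar on top. Lugs and handle lie along its own x; a half turn about z makes no difference.
- handle (a point): Middle of the filter's handle bar, 55 mm above the filter's underside. The bar is 50 mm long along the filter's x, 14 mm thick along its y, z=42 to 68 mm from the underside. Pinch it across its thickness from above, fingertips just clear of the cap.
- lugs (a point): Point on the filter's axis at the height of the lugs' upper faces, 17 mm above its underside. Two bayonet lugs along the filter's +x and -x: 11 mm wide, reaching out to radius 38 mm, 5 mm thick (12 to 17 mm above the underside). The red dots on the cap stand over them.
- extractor: Fixed round white bench dust extractor, 128 mm in diameter, 70 mm high, on a black round foot 136 mm wide; hose stub at its own +x (to 90 mm from the axis), louvres at -x. Origin: centre of its underside, z up, on the axis of the mouth. A filter locked in it has its underside 47 mm above this origin.
- mouth (a point): Centre of the mouth, 70 mm above the extractor's underside, level with the top of the bayonet ring (bore 64 mm). Its two slots, 15 mm wide, reach out to radius 40 mm. They lie 0.1 to 0.8 rad clockwise, seen from above, of the red dots at the extractor's +x and -x: where exactly is not measured, to be felt or seen. Off the slots, the filter rests on the ring, underside 12 mm below this point.
- plate_top (a point): Top of the grey sprung plate in the mouth: 17 mm below the mouth when free, 14 mm of travel to a hard stop. It pushes up with 3 N, and 0.5 N more per mm pressed. Lugs within about 0.05 rad of the slots can sink in onto it, and the filter may be let go there. With the plate 10 to 14 mm down (8 to 10 N) the lugs are under the ring and can turn.
- lock (a point): Point on the mouth's axis where the locked filter's underside lies, 23 mm below the mouth. From the middle of the slots the lugs turn 0.73 rad clockwise, seen from above, to the middle of the locking pockets; a stop comes 0.08 rad later (the rubber-mounted ring then yields 0.1 rad per 0.5 N m). There the spring lifts the lugs into the 4 mm high pockets. The other way is blocked.
- denture: Loose pink and white denture, 62 x 76 x 17 mm, lying on the worktop; leave it alone. Origin: centre of its underside.
- cast: Loose white plaster jaw cast, 63 x 77 x 31 mm; leave it alone. Origin: centre of its underside.
- bottle: Loose brown glass bottle, diameter 52 mm, 110 mm high; leave it alone. Origin: centre of its underside.

How it is judged:
By the outcome, as a careful person would: the job done as asked, in the order asked, and still so for the second after the job is handed in, with the robot touching nothing.
It also fails if it takes over 64 s, if anything falls off the work surface, if the arm or the gripper's body presses on something with over 40 N, if the wrist force passes 120 N, or if a joint passes its speed limit or range.

### The arm

A 6-joint arm with a two-finger parallel gripper is mounted at the origin on a cart in front of the work surface, level with it; the furniture and walls round the work are solid. World frame = base frame: x ahead of the robot, y to its left, z up, the work surface at z = 0. Lengths are in m, angles in rad, forces in N, time in s.
With the tool pointing down it reaches from about 0.3 to 0.875 m from the base axis. Payload 6.4 kg.
Tool frame: the origin (TCP) lies between the finger pads; the fingertips stand 25 mm ahead of it and the grasp point (between the pads) lies 6 mm ahead of it; z points along the fingers, y is the line along which they close (so a half turn about z gives the same grasp; the last joint's range is limited). The gripper opens to 85 mm and grips with 20 to 120 N. Pads are 22 mm wide; open, the fingers measure 114 mm over their backs; the gripper's body (76 mm by 85 mm) begins 54 mm behind the grasp point. The pads swing forward as they close: fully open they stand 13 mm farther back than shut.
Start: joints at [-1.545, 0.181, 1.607, -0, 1.354, -0.206], TCP at [0.132, -0.56, 0.256] pointing down, gripper open.
Joint ranges: [-2.99, 2.99], [-0.89, 2.07], [0.3, 2.58], [-1.14, 4.28], [0, 2.63], [-3.12, 3.12]. Speed limits (rad/s): [2.57, 2.57, 3.01, 3.14, 3.14, 3.14].

### API

Orientations are given as a unit quaternion [w, x, y, z].
In Python, from bench import ctrl gives the robot as it stands.
- The arm moves only by the tool servo_tool, never from a script. Its argument "series" is text: rows parted by semicolons, each of 7 numbers parted by spaces: the gripper command: -1 is fully open, 1 is shut, values between are in proportion, then the shift along the tool's x, y, z in m, then the turn, a rotation vector about the tool's x, y, z in degrees. A call has 1 to 12 rows; each row is the pose to reach, as a shift and turn from the pose commanded when the call began, along the tool's axes at that moment; what a row does not reach only later rows make up. A row lasts 1/12 s, in which the tool goes at most 41.7 mm and 7.16 degrees, less where a joint would pass 70% of its speed; a pose out of reach is approached as far as the arm can. A call with a gripper value outside its range is refused whole. The fingers move at their own pace and stop on an object; the grip force is fixed at half the most. Time passes only in rows, so rows that repeat a pose let the fingers close. It gives the time, the measured TCP pose, the force, the opening and the grip force at its end, in the units of the state.
- ctrl.get_obs(): the state, without advancing time (a new reading comes with each control period).
- ctrl.camera(name): name is "side" or "top"; returns a dict with "img" (400x640x3 uint8, red, green, blue), "z_map" (400x640 float32, m along the optical axis (not along the pixel's ray), 0 where there is no reading), "fovy" (degrees; the focal length in pixels is half the picture's height over the tangent of half this angle, whatever the lens; pixels are square), "cx", "cy" (the principal point, pixels), "extrinsics" (4x4, takes a point from camera to world coordinates). Camera axes: x right, y down, z forward; pixel columns grow to the right and rows downward; lengths in m; the calibration is good to about 2 mm. A picture is of the moment at which its call begins.
- ctrl.hand_in(): hands the job in; it is judged then, once.
The state is a dict: "time_s": time; "q": joint angles; "dq": joint speeds; "joint_efforts": joint torques, N m; "eef_pos": TCP position; "eef_rot": TCP orientation; "wrist_force": force on the tool from outside, world axes, zero at the start; "torque": the same for the moment, N m; "opening": opening from 0.0 (shut) to 1.0 (fully open); "grasp_force": force on a finger pad.
Only numpy, scipy, OpenCV 4.12 (cv2) and the standard library are available. Lean on these libraries where they do the work, as an engineer would, in place of code of your own. Each camera call takes 0.05 s, during which the arm holds its last target. There are 200 camera calls.

## Working session

There is one attempt and no reset: what is moved stays moved. The work goes in short steps, Python scripts to look and compute and a tool call to move; the robot and the scene stay as the last step left them, time stands still between calls to the robot, and variables do not carry over. Pictures are saved under pics/ and viewed, at most 10 in all, crops included, and the job is handed in when it is done.

Besides the shell and the picture viewer there is one more tool, called as name(argument=value, ...), one argument or row to a line, values as JSON. servo_tool: Moves the arm, as the interface text tells. Its arguments: {"type":"object","properties":{"series":{"type":"string"}},"required":["series"]}

```bash
mkdir -p pics; ls
cat > h.py <<'E'
import numpy as np,cv2
from bench import ctrl
def cam(n):
    c=ctrl.camera(n); c['f']=200/np.tan(np.radians(c['fovy'])/2); return c
def cloud(c):
    v,u=np.mgrid[0:400,0:640]; z=c['z_map']
    p=np.stack([(u-c['cx'])/c['f']*z,(v-c['cy'])/c['f']*z,z],-1)
    E=np.array(c['extrinsics']); return p@E[:3,:3].T+E[:3,3]
E
python3 - <<'E'
from h import *
for n in('top','side'):
    c=cam(n); cv2.imwrite(f'pics/{n}0.png',c['img'][:,:,::-1]); np.savez(f'{n}0.npz',img=c['img'],P=cloud(c))
    print(n,c['f'],c['cx'],c['cy'],np.array(c['extrinsics']).round(3).tolist())
o=ctrl.get_obs();print(o)
E
```

```text
pics
top 360.9400620501662 318.4453467934547 199.15846638778615 [[-0.019, -0.98, 0.198, 0.445], [-1.0, 0.019, 0.0, -0.004], [-0.004, -0.198, -0.98, 0.914], [0.0, 0.0, 0.0, 1.0]]
side 473.5653210358263 314.050256411457 197.97876208995177 [[-0.855, -0.293, 0.429, 0.227], [-0.519, 0.505, -0.69, 0.61], [-0.014, -0.812, -0.583, 0.596], [0.0, 0.0, 0.0, 1.0]]
{'time_s': 0.1, 'q': array([-1.54530019e+00,  1.81457464e-01,  1.60788955e+00,  6.59386685e-06,
        1.35377650e+00, -2.06326704e-01]), 'dq': array([ 0.0015455 ,  0.00016953, -0.00264328,  0.00075865, -0.00071416,
       -0.00043737]), 'joint_efforts': array([ 1.32381039e-03, -4.45873582e+01, -3.52235413e+01, -1.53811743e-04,
        4.14599053e-03,  1.08369667e-05]), 'eef_pos': array([ 0.13209988, -0.55916691,  0.25548834]), 'eef_rot': array([-7.62015624e-04,  9.93289580e-01,  1.15651302e-01,  7.23184752e-05]), 'wrist_force': array([ 1.01962048, -0.60601056, -0.24052935]), 'torque': array([-0.00094256,  0.02685778, -0.02242191]), 'grasp_force': 0.0, 'opening': 0.9972336451092261}
```

View pics/top0.png

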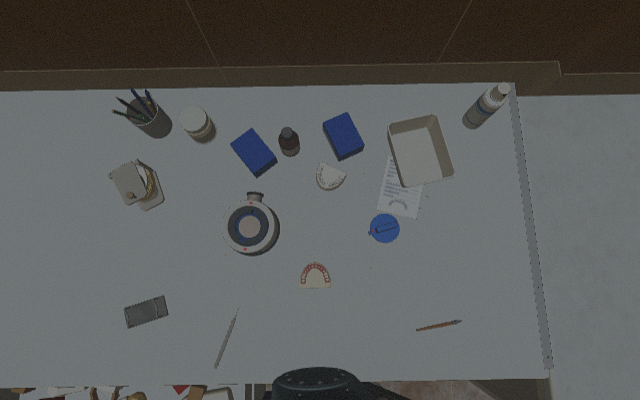

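View pics/side0.png

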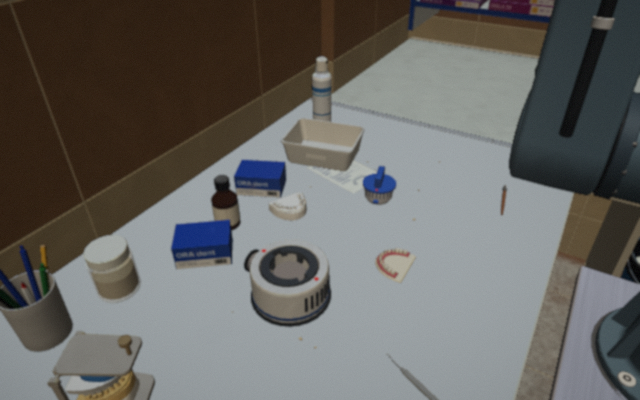

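The top view shows the filter at about (384,228), its handle running slightly up to the right. The extractor is at (250,226) with its hose stub at (255,196) and red dots near (258,203) and (249,249). I'll measure these and enlarge them.

Run:
```python
from h import *
d=np.load('top0.npz');I=d['img'];P=d['P']
a=cv2.resize(I[180:265,205:290],(595,595),interpolation=cv2.INTER_CUBIC)
s=np.load('side0.npz')['img'];b=cv2.resize(s[235:305,245:335],(765,595),interpolation=cv2.INTER_CUBIC)
cv2.imwrite('pics/a.png',np.clip(a[:,:,::-1]*1.5,0,255)); cv2.imwrite('pics/b.png',np.clip(b[:,:,::-1]*1.5,0,255))
for n in('top','side'):
    d=np.load(n+'0.npz');I=d['img'].astype(int);P=d['P'];r,g,b=I[...,0],I[...,1],I[...,2]
    z=P[...,2]
    F=(b>r*1.8)&(b>60)&(np.hypot(P[...,0]-.41,P[...,1]+.18)<.08)
    top=F&(z>.058)&(z<.075); cap=F&(z>.033)&(z<.05)
    for nm,m in(('bar',top),('cap',cap)):
        Q=P[m]; 
        if len(Q)<8: print(n,nm,len(Q));continue
        (cx,cy),R=cv2.minEnclosingCircle(Q[:,:2].astype(np.float32))
        w,v=np.linalg.eigh(np.cov(Q[:,:2].T)); print(n,nm,len(Q),Q.mean(0).round(4),'circ',round(cx,4),round(cy,4),round(R,4),'ang',np.arctan2(v[1,1],v[0,1]).round(3), 'rect',cv2.minAreaRect(Q[:,:2].astype(np.float32)))
    D=np.hypot(P[...,0]-.41,P[...,1]-.185)<.1
    m=D&(z>.066)&(z<.076); Q=P[m]; (cx,cy),R=cv2.minEnclosingCircle(Q[:,:2].astype(np.float32))
    print(n,'ext',len(Q),cx,cy,R,Q.mean(0),np.median(Q[:,2]))
    rd=D&(r>g*1.6)&(r>b*1.6)&(r>60)&(z>.06)
    k,l,st,ce=cv2.connectedComponentsWithStats(rd.astype(np.uint8))
    for i in range(1,k): print('red',ce[i],st[i,4],P[l==i].mean(0).round(4))
```

```text
top bar 0
top cap 0
top ext 135 0.5020782351493835 0.17010661959648132 0.031810373067855835 [0.50103544 0.17108528 0.07053236] 0.07058975961739755
red [244.5 248.5] 4 [0.5019 0.1697 0.0718]
side bar 0
side cap 0
side ext 274 0.5019524693489075 0.1711411327123642 0.03328435868024826 [0.50030791 0.17321945 0.06969034] 0.06997556190478832
red [316.         278.28571429] 7 [0.5007 0.1685 0.0709][ WARN:0@0.243] global loadsave.cpp:1063 imwrite_ Unsupported depth image for selected encoder is fallbacked to CV_8U.
```

View pics/a.png

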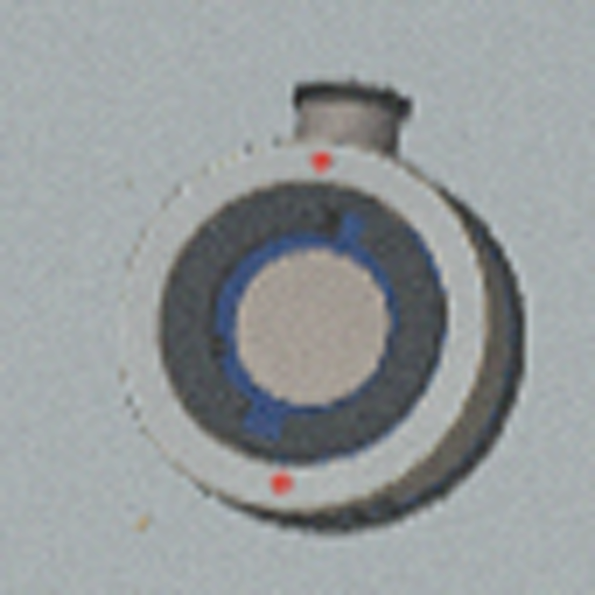

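View pics/b.png

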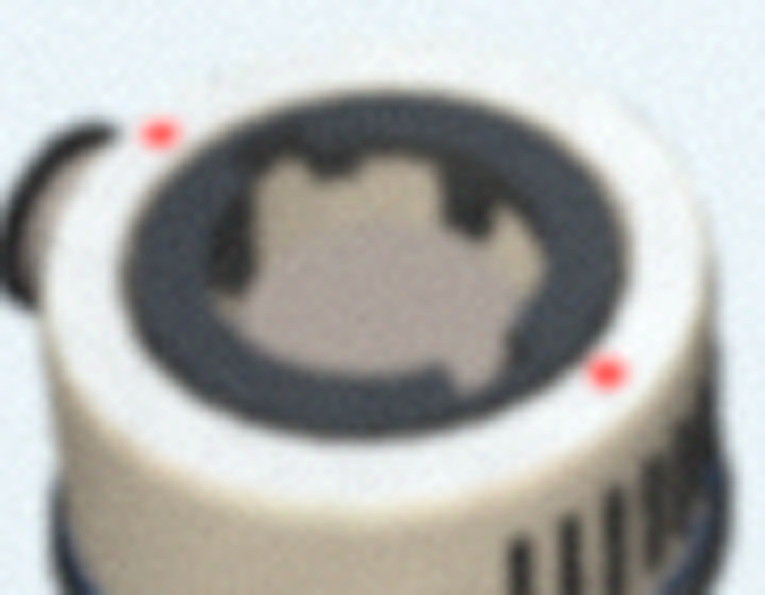

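The top crop shows the red dots at crop (321,160) and (281,484), and the slots at about (350,230) and (265,420). In the side crop the near slot is at (480,375) and the dots are at (160,134) and (606,373). I'll turn these into positions.

```bash
cat >> h.py <<'E'
def ray(c,u,v,h):
    E=np.array(c['extrinsics']); d=E[:3,:3]@np.array([(u-c['cx'])/c['f'],(v-c['cy'])/c['f'],1]); o=E[:3,3]
    return (o+d*(h-o[2])/d[2])[:2]
E
python3 - <<'E'
from h import *
t=cam('top');s=cam('side')
T=lambda x,y,h:ray(t,205+(x+.5)/7-.5,180+(y+.5)/7-.5,h)
S=lambda x,y,h:ray(s,245+(x+.5)/8.5-.5,235+(y+.5)/8.5-.5,h)
an=lambda a,b:np.arctan2(*(a-b)[::-1])
for n,G,d1,d2 in(('top',T,(321,160),(281,484)),('side',S,(160,134),(606,373))):
    a,b=G(*d1,.071),G(*d2,.071);c=(a+b)/2;print(n,'dots',a,b,'ctr',c,'R',np.linalg.norm(a-b)/2,'ang',an(a,b))
for h in(.07,.06,.053):
    a,b=T(350,230,h),T(265,420,h);print(h,'slots',an(a,b),(a+b)/2,np.linalg.norm(a-b)/2)
    print(' side near',S(480,375,h))
for n,c in(('top',t),('side',s)):
    P=cloud(c);I=c['img'].astype(int);z=P[...,2];r,g,b=I[...,0],I[...,1],I[...,2]
    D=(np.hypot(P[...,0]-.45,P[...,1]-.18)<.09)&(z>.066)&(z<.074);Q=P[D][:,:2].astype(np.float32)
    print(n,'ext',cv2.minEnclosingCircle(Q),np.median(P[D][:,2]))
    ctr=ray(t,384,228,.04)
    F=(b>r*1.5)&(b>50)&(np.hypot(P[...,0]-ctr[0],P[...,1]-ctr[1])<.06)
    print('filt',ctr,F.sum(),np.histogram(z[F],bins=[0,.02,.03,.035,.04,.045,.05,.06,.065,.07,.08])[0])
    for nm,m in(('bar',F&(z>.06)),('cap',F&(z>.034)&(z<.05))):
        Q=P[m]
        if len(Q)>5:print(nm,len(Q),Q.mean(0).round(4),cv2.minEnclosingCircle(Q[:,:2].astype(np.float32)),cv2.minAreaRect(Q[:,:2].astype(np.float32)))
a=cv2.resize(t['img'][205:250,355:415],(760,570),interpolation=cv2.INTER_CUBIC)
cv2.imwrite('pics/f.png',cv2.convertScaleAbs(a[:,:,::-1],alpha=1.5))
E
```

```text
top dots [0.61068369 0.1580994 ] [0.50149215 0.16932941] ctr [0.55608792 0.16371441] R 0.05488375466595728 ang -0.10248653133089869
side dots [0.60855314 0.1577652 ] [0.50065743 0.16891788] ctr [0.55460528 0.16334154] R 0.05423528905845525 ang -0.10299961525613961
0.07 slots -0.40534074062300013 [0.55470313 0.16167747] 0.03464318259361346
 side near [0.52059611 0.1800865 ]
0.06 slots -0.40534074062299985 [0.5560012  0.16364324] 0.03505357560219874
 side near [0.52617087 0.17191537]
0.053 slots -0.4053407406229996 [0.55690985 0.16501927] 0.03534085070820846
 side near [0.5300732  0.16619557]
top ext ((0.5206637382507324, 0.16843673586845398), 0.051175326108932495) 0.0708326949129866
filt [ 0.54713813 -0.16185022] 671 [ 13   1   0  15 469  38   7   4 100  22]
bar 126 [ 0.5467 -0.1618  0.0683] ((0.5475455522537231, -0.16202841699123383), 0.02481767162680626) ((0.5471242666244507, -0.1621442437171936), (0.014001035131514072, 0.0493941456079483), 15.376916885375977)
cap 522 [ 0.5469 -0.1614  0.0428] ((0.5479916334152222, -0.16248665750026703), 0.03564061224460602) ((0.5470839738845825, -0.16255135834217072), (0.06943584978580475, 0.06851209700107574), 41.293739318847656)
side ext ((0.5211289525032043, 0.16948294639587402), 0.051401592791080475) 0.0699830675869772
filt [ 0.54713813 -0.16185022] 582 [ 13   1   4  30 370  28  32  17  85   2]
bar 104 [ 0.544  -0.1568  0.0671] ((0.5452120304107666, -0.1612694263458252), 0.023484278470277786) ((0.5454241633415222, -0.16115111112594604), (0.013848694041371346, 0.046145904809236526), 14.970026969909668)
cap 428 [ 0.5428 -0.1559  0.0426] ((0.5451539754867554, -0.16196230053901672), 0.0359383225440979) ((0.5458190441131592, -0.16072574257850647), (0.06692293286323547, 0.06695512682199478), 22.63524055480957)
```

View pics/f.png

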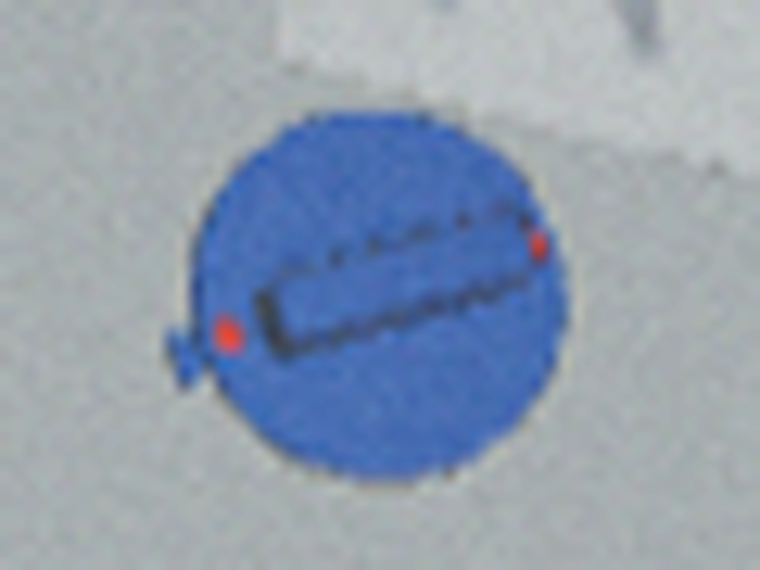

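The filter is at about (0.546, −0.162) with its bar at 105.2°. The mouth is at (0.555, 0.1635) with the slots at about −23.2°, which is 0.30 rad clockwise of the dots. The bar and cap sizes and heights match the description. Next I'll work out the approach.

```bash
cat >> h.py <<'E'
from scipy.spatial.transform import Rotation as Ro
def go(p,yaw,o=None):
    "shift, turn (tool axes) from present pose to world TCP p, tool x at yaw deg, pointing down"
    o=o or ctrl.get_obs(); q=o['eef_rot']; R=Ro.from_quat([q[1],q[2],q[3],q[0]])
    a=np.radians(yaw)/2; T=Ro.from_quat([np.cos(a),np.sin(a),0,0])
    m=R.as_matrix(); print('t %.2f'%o['time_s'],'pos',o['eef_pos'].round(4),'yaw %.2f'%np.degrees(np.arctan2(m[1,0],m[0,0])),'down',m[:,2].round(4),'q',np.round(o['q'],2),'F',o['wrist_force'].round(2),'M',o['torque'].round(3),'open',round(o['opening'],3),'g',round(o['grasp_force'],1))
    print('shift',(m.T@(np.array(p)-o['eef_pos'])).round(4),'turn',np.degrees((R.inv()*T).as_rotvec()).round(2))
E
python3 -c "
from h import *
go([.546,-.162,.19],105.2)"
```

```text
t 0.20 pos [ 0.1321 -0.5593  0.2557] yaw 13.28 down [-0.      0.0011 -1.    ] q [-1.55  0.18  1.61  0.    1.35 -0.21] F [ 0.78 -0.43  0.2 ] M [ 0.026 -0.022 -0.015] open 1.004 g 0.0
shift [ 0.4941 -0.2915  0.0661] turn [-4.000e-02 -6.000e-02 -9.192e+01]
```

servo_tool(
  series="-1 0.494 -0.2915 0.066 0 0 -92; -1 0.494 -0.2915 0.066 0 0 -92; -1 0.494 -0.2915 0.066 0 0 -92; -1 0.494 -0.2915 0.066 0 0 -92; -1 0.494 -0.2915 0.066 0 0 -92; -1 0.494 -0.2915 0.066 0 0 -92; -1 0.494 -0.2915 0.066 0 0 -92; -1 0.494 -0.2915 0.066 0 0 -92; -1 0.494 -0.2915 0.066 0 0 -92; -1 0.494 -0.2915 0.066 0 0 -92; -1 0.494 -0.2915 0.066 0 0 -92; -1 0.494 -0.2915 0.066 0 0 -92",
)

```text
time_s: 1.2
eef_pos: [0.4917, -0.2139, 0.199]
eef_rot: [0.0, 0.646, 0.764, -0.0]
wrist_force: [-0.2, 0.0, -0.5]
opening: 1.001
grasp_force: 0.0
```

```bash
python3 -c "
from h import *
go([.546,-.162,.15],105.2)"
```

```text
t 1.20 pos [ 0.4917 -0.2139  0.199 ] yaw 99.58 down [ 2.e-04 -2.e-04 -1.e+00] q [-0.63  0.15  1.76 -0.    1.23 -0.8 ] F [-0.25  0.01 -0.5 ] M [-0.046  0.031  0.006] open 1.001 g 0.0
shift [0.0421 0.0622 0.049 ] turn [ 0.01  0.01 -5.62]
```

servo_tool(
  series="-1 0 0 0 0 0 0; -1 0 0 0 0 0 0; -1 0 0 0 0 0 0",
)

```text
time_s: 1.45
eef_pos: [0.4903, -0.2155, 0.1989]
eef_rot: [-0.0, 0.648, 0.762, -0.0]
wrist_force: [-0.9, -0.5, 0.3]
opening: 1.002
grasp_force: 0.0
```

```bash
python3 -c "
from h import *
go([.546,-.162,.15],105.2)"
```

```text
t 1.45 pos [ 0.4903 -0.2155  0.1989] yaw 99.23 down [-8.e-04 -0.e+00 -1.e+00] q [-0.64  0.15  1.76 -0.    1.23 -0.8 ] F [-0.9  -0.5   0.31] M [-0.012  0.043 -0.013] open 1.002 g 0.0
shift [0.0439 0.0636 0.0488] turn [-0.05 -0.01 -5.97]
```

servo_tool(
  series="-1 0.022 0.032 0.024 0 0 -3; -1 0.044 0.0636 0.049 0 0 -6; -1 0.044 0.0636 0.049 0 0 -6; -1 0.044 0.0636 0.049 0 0 -6; -1 0.044 0.0636 0.049 0 0 -6; -1 0.044 0.0636 0.049 0 0 -6",
)

```text
time_s: 1.95
eef_pos: [0.5458, -0.1639, 0.1512]
eef_rot: [0.001, 0.608, 0.794, -0.0]
wrist_force: [0.4, -0.8, 0.3]
opening: 1.002
grasp_force: 0.0
```

Run:
```python
from h import *
go([.546,-.162,.069],105.2)
c=cam('side');cv2.imwrite('pics/g.png',cv2.convertScaleAbs(cv2.resize(c['img'][80:230,300:500],(800,600),interpolation=cv2.INTER_CUBIC)[:,:,::-1],alpha=1.5))
```

```text
t 1.95 pos [ 0.5458 -0.1639  0.1512] yaw 105.08 down [ 9.0e-04 -1.1e-03 -1.0e+00] q [-0.5   0.28  1.71 -0.    1.15 -0.76] F [ 0.44 -0.8   0.27] M [-0.002  0.043 -0.008] open 1.002 g 0.0
shift [0.0019 0.0006 0.0822] turn [ 0.03  0.07 -0.12]
```

View pics/g.png

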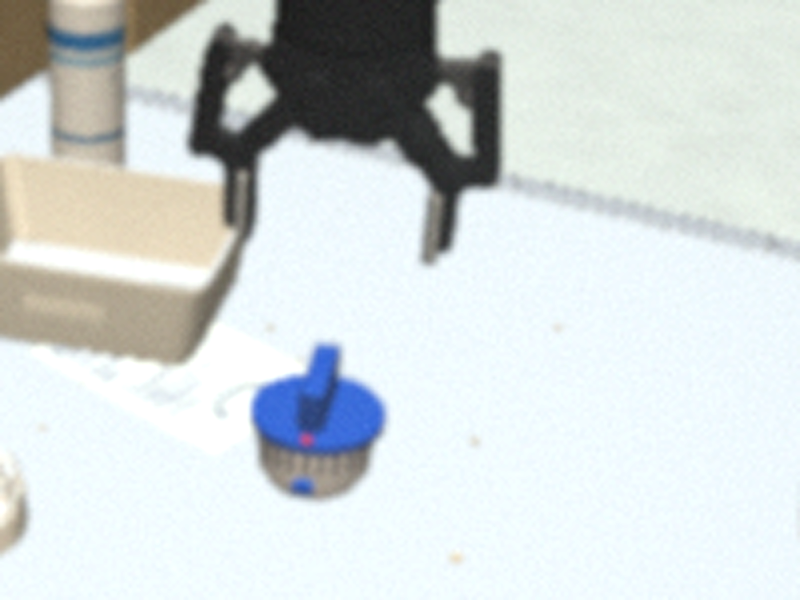

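The fingers straddle the bar (crop x≈235 and 435, bar at ≈322) and are aligned with it. I'll descend and close.

servo_tool(
  series="-1 0.001 0.0005 0.03 0 0 0; -0.3 0.002 0.0005 0.055 0 0 0; -0.3 0.002 0.0005 0.075 0 0 0; -0.3 0.002 0.0005 0.081 0 0 0; -0.3 0.002 0.0005 0.081 0 0 0; 0.2 0.002 0.0005 0.081 0 0 0; 0.6 0.002 0.0005 0.081 0 0 0; 1 0.002 0.0005 0.081 0 0 0; 1 0.002 0.0005 0.081 0 0 0; 1 0.002 0.0005 0.081 0 0 0; 1 0.002 0.0005 0.081 0 0 0; 1 0.002 0.0005 0.081 0 0 0",
)

```text
time_s: 3.0
eef_pos: [0.5473, -0.1606, 0.0708]
eef_rot: [0.001, 0.607, 0.795, 0.0]
wrist_force: [-0.5, -0.3, 6.3]
opening: 0.153
grasp_force: 59.8
```

```bash
python3 -c "
from h import *
go([.546,-.162,.15],105.2)"
```

```text
t 3.00 pos [ 0.5473 -0.1606  0.0708] yaw 105.24 down [ 0.0024 -0.0016 -1.    ] q [-0.49  0.4   1.74 -0.    0.99 -0.76] F [-0.47 -0.3   6.28] M [-0.149  0.221  0.007] open 0.153 g 59.8
shift [-0.0012 -0.0014 -0.0792] turn [0.11 0.12 0.04]
```

servo_tool(
  series="1 0 0 -0.01 0 0 0; 1 0 0 -0.04 0 0 0; 1 0 0 -0.075 0 0 0; 1 0 0 -0.105 0 0 0; 1 0 0 -0.12 0 0 0; 1 0 0 -0.12 0 0 0; 1 0 0 -0.12 0 0 0",
)

```text
time_s: 3.58
eef_pos: [0.5465, -0.16, 0.1902]
eef_rot: [0.001, 0.607, 0.795, 0.0]
wrist_force: [0.6, 0.0, -2.0]
opening: 0.152
grasp_force: 58.8
```

```bash
python3 -c "
from h import *
go([.5555,.1635,.19],156.8)"
```

```text
t 3.58 pos [ 0.5465 -0.16    0.1902] yaw 105.24 down [ 1.8e-03 -9.0e-04 -1.0e+00] q [-0.49  0.23  1.68  0.    1.22 -0.76] F [ 0.56  0.04 -1.97] M [-0.024 -0.026  0.01 ] open 0.152 g 58.8
shift [ 3.098e-01  9.370e-02 -1.000e-04] turn [ 4.000e-02  1.100e-01 -5.156e+01]
```

servo_tool(
  series="1 0.026 0.008 0 0 0 -5; 1 0.055 0.017 0 0 0 -10; 1 0.085 0.026 0 0 0 -16; 1 0.115 0.035 0 0 0 -22; 1 0.145 0.044 0 0 0 -28; 1 0.175 0.053 0 0 0 -34; 1 0.205 0.062 0 0 0 -40; 1 0.235 0.071 0 0 0 -46; 1 0.265 0.08 0 0 0 -52; 1 0.29 0.088 0 0 0 -56; 1 0.31 0.0937 0 0 0 -57.6; 1 0.31 0.0937 0 0 0 -57.6",
)

```text
time_s: 4.58
eef_pos: [0.5532, 0.1674, 0.1867]
eef_rot: [-0.002, 0.147, 0.989, 0.0]
wrist_force: [-1.0, -0.1, -1.2]
opening: 0.151
grasp_force: 58.9
```

servo_tool(
  series="1 0 0 0 0 0 0; 1 0 0 0 0 0 0; 1 0 0 0 0 0 0",
)

```text
time_s: 4.83
eef_pos: [0.5547, 0.1627, 0.1881]
eef_rot: [-0.001, 0.15, 0.989, -0.0]
wrist_force: [-0.5, -0.5, -1.5]
opening: 0.15
grasp_force: 58.9
```

```bash
python3 -c "
from h import *
go([.5555,.1635,.158],162.8)"
```

```text
t 4.83 pos [0.5547 0.1627 0.1881] yaw 162.75 down [-1.9e-03 -4.0e-04 -1.0e+00] q [ 0.08  0.26  1.66 -0.    1.23 -1.19] F [-0.47 -0.46 -1.54] M [-0.013  0.059 -0.013] open 0.15 g 58.9
shift [-0.0006  0.001   0.0301] turn [-0.06 -0.1  -0.05]
```

servo_tool(
  series="1 -0.0006 0.001 0.01 0 0 0; 1 -0.0006 0.001 0.02 0 0 0; 1 -0.0006 0.001 0.027 0 0 0; 1 -0.0006 0.001 0.03 0 0 0; 1 -0.0006 0.001 0.03 0 0 0; 1 -0.0006 0.001 0.03 0 0 0",
)

```text
time_s: 5.33
eef_pos: [0.5559, 0.1644, 0.1587]
eef_rot: [-0.0, 0.149, 0.989, -0.0]
wrist_force: [0.7, -0.4, -1.4]
opening: 0.148
grasp_force: 58.9
```

Run:
```python
from h import *
go([.5555,.1635,.15],162.8)
o=ctrl.get_obs()
c=cam('side');t=cam('top')
a=cv2.resize(c['img'][190:310,225:355],(520,480),interpolation=cv2.INTER_CUBIC)
b=cv2.resize(t['img'][150:270,215:285],(280,480),interpolation=cv2.INTER_CUBIC)
cv2.imwrite('pics/k.png',cv2.convertScaleAbs(np.hstack([a,b])[:,:,::-1],alpha=1.5))
for n,k in(('side',c),('top',t)):
    P=cloud(k);I=k['img'].astype(int);z=P[...,2]
    F=(I[...,2]>I[...,0]*1.5)&(I[...,2]>50)&(np.hypot(P[...,0]-.555,P[...,1]-.163)<.06)&(z>.1)
    Q=P[F];print(n,len(Q))
    if len(Q)>20:
        cap=Q[(Q[:,2]>.12)&(Q[:,2]<.137)];print('cap',len(cap),np.median(cap[:,2]),cv2.minEnclosingCircle(cap[:,:2].astype(np.float32)))
```

```text
t 5.33 pos [0.5559 0.1644 0.1587] yaw 162.81 down [-8.e-04 -1.e-04 -1.e+00] q [ 0.08  0.3   1.68 -0.    1.17 -1.19] F [ 0.68 -0.37 -1.4 ] M [0.036 0.072 0.01 ] open 0.148 g 58.9
shift [ 0.0001 -0.0009  0.0087] turn [-0.02 -0.04  0.01]
side 991
cap 723 0.13006023572837827 ((0.555351734161377, 0.16431735455989838), 0.03560198098421097)
top 176
cap 158 0.1312090366064287 ((0.5558589100837708, 0.15659773349761963), 0.03425028547644615)
```

View pics/k.png

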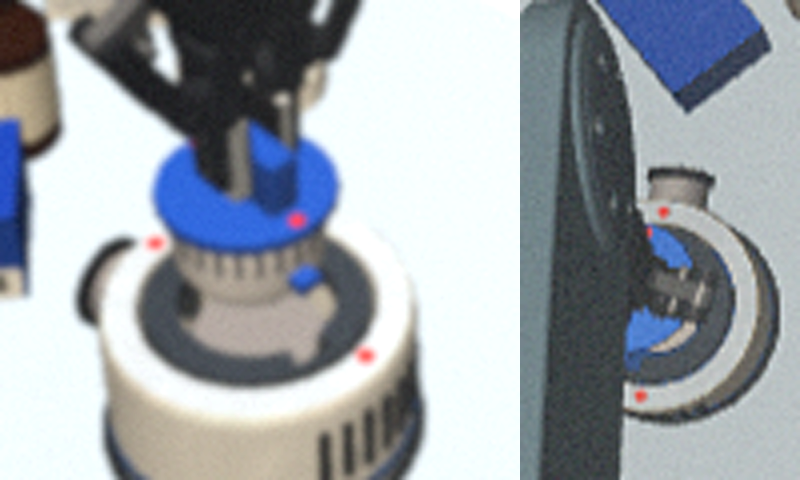

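The filter hangs centred over the mouth. The side camera puts it about 1 mm off in x and y, with its lug slightly counter-clockwise of the near slot. I'll correct by 1 mm and go down to the ring.

```bash
python3 -c "
from h import *
go([.5551,.1634,.133],162.8)"
```

```text
t 5.43 pos [0.5563 0.1645 0.1595] yaw 162.82 down [ 6.e-04  1.e-04 -1.e+00] q [ 0.08  0.29  1.68  0.    1.17 -1.19] F [ 0.1   0.18 -1.63] M [ 0.033  0.01  -0.052] open 0.149 g 58.9
shift [ 0.0009 -0.0014  0.0265] turn [0.01 0.03 0.02]
```

servo_tool(
  series="1 0.0009 -0.0014 0.008 0 0 0; 1 0.0009 -0.0014 0.016 0 0 0; 1 0.0009 -0.0014 0.023 0 0 0; 1 0.0009 -0.0014 0.0255 0 0 0; 1 0.0009 -0.0014 0.0255 0 0 0; 1 0.0009 -0.0014 0.0255 0 0 0",
)

```text
time_s: 5.93
eef_pos: [0.5546, 0.1635, 0.1332]
eef_rot: [-0.0, 0.149, 0.989, -0.0]
wrist_force: [0.7, -0.5, -1.8]
opening: 0.15
grasp_force: 58.9
```

servo_tool(
  series="1 0 0 0.001 0 0 0; 1 0 0 0.002 0 0 0; 1 0 0 0.003 0 0 0; 1 0 0 0.003 0 0 0; 1 0 0 0.003 0 0 0",
)

```text
time_s: 6.35
eef_pos: [0.5548, 0.1634, 0.1307]
eef_rot: [0.0, 0.149, 0.989, 0.0]
wrist_force: [-0.2, 1.2, -1.2]
opening: 0.151
grasp_force: 58.9
```

servo_tool(
  series="1 0 0 0.001 0 0 0; 1 0 0 0.001 0 0 0; 1 0 0 0.001 0 0 0; 1 0 0 0.001 0 0 0",
)

```text
time_s: 6.68
eef_pos: [0.5548, 0.1634, 0.1297]
eef_rot: [0.0, 0.149, 0.989, -0.0]
wrist_force: [0.6, 0.7, -0.3]
opening: 0.145
grasp_force: 58.9
```

servo_tool(
  series="1 0 0 0.001 0 0 0; 1 0 0 0.001 0 0 0; 1 0 0 0.001 0 0 0; 1 0 0 0.001 0 0 0",
)

```text
time_s: 7.02
eef_pos: [0.5548, 0.1634, 0.1286]
eef_rot: [-0.0, 0.149, 0.989, -0.0]
wrist_force: [-0.2, 0.0, -1.0]
opening: 0.148
grasp_force: 58.9
```

servo_tool(
  series="1 0 0 0.001 0 0 0; 1 0 0 0.001 0 0 0; 1 0 0 0.001 0 0 0; 1 0 0 0.001 0 0 0",
)

```text
time_s: 7.35
eef_pos: [0.5549, 0.1635, 0.1279]
eef_rot: [0.0, 0.149, 0.989, 0.0]
wrist_force: [-1.2, -1.2, 2.0]
opening: 0.151
grasp_force: 59.4
```

servo_tool(
  series="1 0 0 0.0007 0 0 0; 1 0 0 0.0007 0 0 0; 1 0 0 0.0007 0 0 0; 1 0 0 0.0007 0 0 0",
)

```text
time_s: 7.68
eef_pos: [0.5547, 0.1636, 0.1267]
eef_rot: [-0.0, 0.149, 0.989, 0.0]
wrist_force: [1.2, -0.0, -0.9]
opening: 0.145
grasp_force: 58.9
```

servo_tool(
  series="1 0 0 0.001 0 0 0; 1 0 0 0.001 0 0 0; 1 0 0 0.001 0 0 0; 1 0 0 0.001 0 0 0",
)

```text
time_s: 8.02
eef_pos: [0.5547, 0.1635, 0.1257]
eef_rot: [-0.0, 0.149, 0.989, 0.0]
wrist_force: [-0.1, 1.3, -2.0]
opening: 0.152
grasp_force: 58.8
```

```bash
python3 -c "
from h import *
for i in range(3): go([.5551,.1634,.1265],162.8); cam('side')"
```

```text
t 8.02 pos [0.5547 0.1635 0.1257] yaw 162.82 down [-1.e-04  1.e-04 -1.e+00] q [ 0.08  0.34  1.7   0.    1.11 -1.19] F [-0.11  1.31 -1.99] M [ 0.185 -0.193 -0.055] open 0.152 g 58.8
shift [-0.0004  0.     -0.0008] turn [ 0.01 -0.01  0.02]
t 8.07 pos [0.5547 0.1635 0.1258] yaw 162.82 down [-2.e-04  1.e-04 -1.e+00] q [ 0.08  0.34  1.7   0.    1.11 -1.19] F [-0.07  1.42 -1.25] M [ 0.229 -0.17  -0.075] open 0.151 g 58.8
shift [-0.0004  0.     -0.0007] turn [ 0.   -0.01  0.02]
t 8.12 pos [0.5547 0.1635 0.1258] yaw 162.82 down [-2.e-04  1.e-04 -1.e+00] q [ 0.08  0.34  1.7   0.    1.11 -1.19] F [ 0.62  1.   -1.7 ] M [ 0.283 -0.138 -0.02 ] open 0.149 g 58.8
shift [-0.0004  0.     -0.0007] turn [ 0.   -0.01  0.02]
```

servo_tool(
  series="1 0 0 0.001 0 0 0; 1 0 0 0.001 0 0 0; 1 0 0 0.001 0 0 0; 1 0 0 0.001 0 0 0",
)

```text
time_s: 8.5
eef_pos: [0.5548, 0.1635, 0.1249]
eef_rot: [0.0, 0.149, 0.989, 0.0]
wrist_force: [1.0, 1.6, -0.1]
opening: 0.149
grasp_force: 58.9
```

Run:
```python
from h import *
for i in range(2): go([.5551,.1634,.1265],162.8); c=cam('side')
a=cv2.resize(c['img'][220:310,235:345],(733,600),interpolation=cv2.INTER_CUBIC)
cv2.imwrite('pics/m.png',cv2.convertScaleAbs(a[:,:,::-1],alpha=1.5))
```

```text
t 8.50 pos [0.5548 0.1635 0.1249] yaw 162.82 down [ 0.e+00  1.e-04 -1.e+00] q [ 0.08  0.34  1.7   0.    1.1  -1.19] F [ 0.99  1.62 -0.1 ] M [ 0.295 -0.114 -0.045] open 0.149 g 58.9
shift [-0.0003  0.     -0.0016] turn [0.   0.   0.02]
t 8.55 pos [0.5548 0.1635 0.125 ] yaw 162.82 down [ 0.  0. -1.] q [ 0.08  0.34  1.7   0.    1.1  -1.19] F [ 0.63  1.35 -1.4 ] M [ 0.317 -0.06  -0.121] open 0.154 g 58.9
shift [-0.0003  0.     -0.0015] turn [0.   0.   0.02]
```

View pics/m.png

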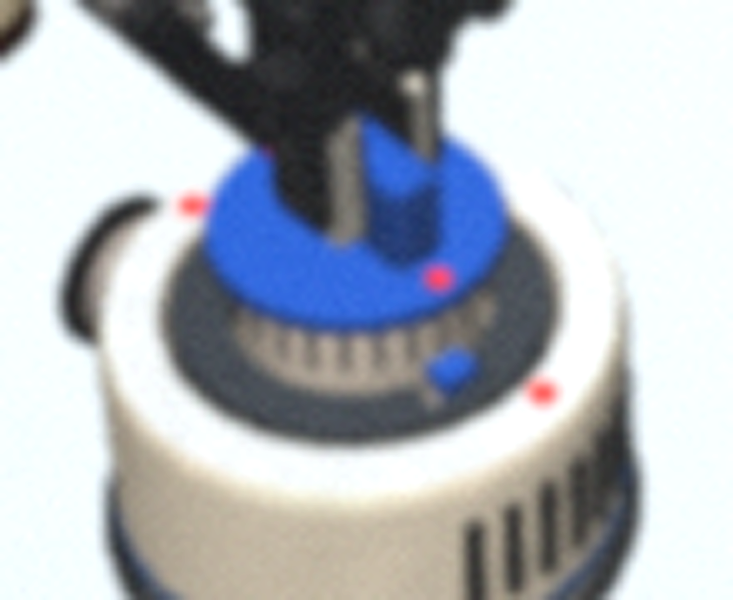

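The near lug (450,365) is just counter-clockwise of its slot, whose corner shows at (435,400). I'll turn clockwise under light pressure.

servo_tool(
  series="1 0 0.0005 0.0005 0 0 1; 1 0 0.0005 0.0005 0 0 2; 1 0 0.0005 0.0005 0 0 3; 1 0 0.0005 0.0005 0 0 3; 1 0 0.0005 0.0005 0 0 3",
)

```text
time_s: 9.02
eef_pos: [0.5548, 0.1638, 0.1244]
eef_rot: [-0.0, 0.175, 0.985, -0.0]
wrist_force: [0.2, -0.2, -1.1]
opening: 0.148
grasp_force: 58.9
```

```bash
python3 -c "
from h import *
go([.5551,.1634,.1245],156.8)"
```

```text
t 9.02 pos [0.5548 0.1638 0.1244] yaw 159.82 down [-2.e-04 -2.e-04 -1.e+00] q [ 0.08  0.34  1.7  -0.    1.1  -1.14] F [ 0.17 -0.16 -1.07] M [ 0.003 -0.004 -0.052] open 0.148 g 58.9
shift [-0.0004 -0.0003 -0.0001] turn [-0.02 -0.01  3.02]
```

servo_tool(
  series="1 0 0 0.0005 0 0 1; 1 0 0 0.001 0 0 2; 1 0 0 0.0015 0 0 2; 1 0 0 0.002 0 0 2; 1 0 0 0.002 0 0 2",
)

```text
time_s: 9.43
eef_pos: [0.5552, 0.1639, 0.1227]
eef_rot: [0.0, 0.192, 0.981, 0.0]
wrist_force: [0.0, -0.1, 2.8]
opening: 0.146
grasp_force: 59.3
```

```bash
python3 -c "
from h import *
go([.5551,.1634,.1245],156.8)"
```

```text
t 9.43 pos [0.5552 0.1639 0.1227] yaw 157.83 down [ 7.e-04 -0.e+00 -1.e+00] q [ 0.08  0.34  1.7  -0.    1.1  -1.1 ] F [ 0.01 -0.06  2.78] M [-0.139  0.066  0.016] open 0.146 g 59.3
shift [-0.0001 -0.0005 -0.0018] turn [0.01 0.04 1.03]
```

servo_tool(
  series="1 0 0 0.0005 0 0 0.5; 1 0 0 0.001 0 0 1; 1 0 0 0.0015 0 0 1; 1 0 0 0.002 0 0 1; 1 0 0 0.002 0 0 1",
)

```text
time_s: 9.85
eef_pos: [0.5552, 0.1639, 0.1206]
eef_rot: [0.0, 0.201, 0.98, 0.0]
wrist_force: [0.0, 1.0, 3.2]
opening: 0.148
grasp_force: 59.5
```

```bash
python3 -c "
from h import *
go([.5551,.1634,.1125],156.8)"
```

```text
t 9.85 pos [0.5552 0.1639 0.1206] yaw 156.83 down [ 8.e-04  1.e-04 -1.e+00] q [ 0.08  0.34  1.7  -0.    1.1  -1.08] F [0.01 0.96 3.23] M [-0.117 -0.115  0.016] open 0.148 g 59.5
shift [-0.0001 -0.0005  0.0081] turn [0.02 0.04 0.03]
```

servo_tool(
  series="1 0 0 0.001 0 0 0; 1 0 0 0.002 0 0 0; 1 0 0 0.003 0 0 0; 1 0 0 0.004 0 0 0; 1 0 0 0.005 0 0 0; 1 0 0 0.006 0 0 0; 1 0 0 0.006 0 0 0; 1 0 0 0.006 0 0 0",
)

```text
time_s: 10.52
eef_pos: [0.5553, 0.1639, 0.1148]
eef_rot: [0.0, 0.201, 0.98, 0.0]
wrist_force: [-0.1, -0.0, 7.1]
opening: 0.149
grasp_force: 59.9
```

```bash
python3 -c "
from h import *
go([.5551,.1634,.1117],156.8)
cam('side');go([.5551,.1634,.1117],156.8)"
```

```text
t 10.52 pos [0.5553 0.1639 0.1148] yaw 156.83 down [ 8.e-04  1.e-04 -1.e+00] q [ 0.08  0.35  1.7  -0.    1.08 -1.08] F [-0.08 -0.05  7.13] M [-0.127 -0.016  0.016] open 0.149 g 59.9
shift [-0.0001 -0.0006  0.0031] turn [0.02 0.04 0.03]
t 10.57 pos [0.5553 0.164  0.1148] yaw 156.83 down [ 8.e-04  0.e+00 -1.e+00] q [ 0.08  0.35  1.7  -0.    1.08 -1.08] F [-0.23 -0.35  6.03] M [-0.123 -0.013  0.031] open 0.151 g 59.9
shift [-0.0001 -0.0006  0.0031] turn [0.02 0.04 0.03]
```

servo_tool(
  series="1 0 0 0.0005 0 0 0; 1 0 0 0.001 0 0 0; 1 0 0 0.0015 0 0 0; 1 0 0 0.002 0 0 0; 1 0 0 0.002 0 0 0; 1 0 0 0.002 0 0 0",
)

```text
time_s: 11.07
eef_pos: [0.5553, 0.1639, 0.1129]
eef_rot: [0.0, 0.201, 0.98, 0.0]
wrist_force: [-0.5, 0.0, 7.1]
opening: 0.153
grasp_force: 60.1
```

servo_tool(
  series="1 0 0 0.0005 0 0 0; 1 0 0 0.001 0 0 0; 1 0 0 0.001 0 0 0; 1 0 0 0.001 0 0 0",
)

```text
time_s: 11.4
eef_pos: [0.5553, 0.164, 0.112]
eef_rot: [0.0, 0.201, 0.98, 0.0]
wrist_force: [-1.0, -0.0, 8.7]
opening: 0.147
grasp_force: 60.1
```

servo_tool(
  series="1 0 0 0 0 0 2; 1 0 0 0 0 0 4; 1 0 0 0 0 0 6; 1 0 0 0 0 0 8; 1 0 0 0 0 0 10; 1 0 0 0 0 0 12; 1 0 0 0 0 0 12; 1 0 0 0 0 0 12",
)

```text
time_s: 12.07
eef_pos: [0.5557, 0.1639, 0.1122]
eef_rot: [0.001, 0.302, 0.953, 0.0]
wrist_force: [1.3, -1.3, 7.6]
opening: 0.148
grasp_force: 60.1
```

```bash
python3 -c "
from h import *
go([.5551,.1634,.1117],115)"
```

```text
t 12.07 pos [0.5557 0.1639 0.1122] yaw 144.81 down [ 0.0017  0.     -1.    ] q [ 0.08  0.36  1.7  -0.    1.08 -0.87] F [ 1.3  -1.28  7.59] M [-0.221 -0.034 -0.081] open 0.148 g 60.1
shift [ 0.0002 -0.0007  0.0005] turn [ 0.08  0.06 29.81]
```

Turning freely under the ring.

servo_tool(
  series="1 0 0 0 0 0 2.5; 1 0 0 0 0 0 5; 1 0 0 0 0 0 7.5; 1 0 0 0 0 0 10; 1 0 0 0 0 0 12.5; 1 0 0 0 0 0 15; 1 0 0 0 0 0 17.5; 1 0 0 0 0 0 20; 1 0 0 0 0 0 22.5; 1 0 0 0 0 0 24; 1 0 0 0 0 0 24; 1 0 0 0 0 0 24",
)

```text
time_s: 13.07
eef_pos: [0.5556, 0.1639, 0.1122]
eef_rot: [0.001, 0.494, 0.87, 0.0]
wrist_force: [1.3, 0.3, 7.8]
opening: 0.147
grasp_force: 60.1
```

```bash
python3 -c "
from h import *
go([.5551,.1634,.1117],115)"
```

```text
t 13.07 pos [0.5556 0.1639 0.1122] yaw 120.82 down [ 1.7e-03 -1.0e-04 -1.0e+00] q [ 0.08  0.36  1.7  -0.    1.08 -0.46] F [1.28 0.26 7.82] M [-0.18  -0.06  -0.021] open 0.147 g 60.1
shift [-0.0001 -0.0007  0.0005] turn [0.08 0.05 5.82]
```

servo_tool(
  series="1 0 0 0 0 0 1.5; 1 0 0 0 0 0 3; 1 0 0 0 0 0 4.5; 1 0 0 0 0 0 6; 1 0 0 0 0 0 7.5; 1 0 0 0 0 0 7.5; 1 0 0 0 0 0 7.5",
)

```text
time_s: 13.65
eef_pos: [0.5557, 0.1639, 0.1122]
eef_rot: [0.001, 0.55, 0.835, 0.0]
wrist_force: [0.2, -0.7, 6.6]
opening: 0.147
grasp_force: 60.1
```

```bash
python3 -c "
from h import *
go([.5551,.1634,.1117],115)"
```

```text
t 13.65 pos [0.5557 0.1639 0.1122] yaw 113.32 down [ 0.0018  0.     -1.    ] q [ 0.08  0.36  1.7  -0.    1.08 -0.32] F [ 0.22 -0.72  6.63] M [-0.172 -0.036  0.03 ] open 0.147 g 60.1
shift [-0.0002 -0.0007  0.0005] turn [ 0.09  0.04 -1.68]
```

servo_tool(
  series="1 0 0 0 0 0 1; 1 0 0 0 0 0 2; 1 0 0 0 0 0 2; 1 0 0 0 0 0 2",
)

```text
time_s: 13.98
eef_pos: [0.5557, 0.1639, 0.1122]
eef_rot: [0.001, 0.564, 0.826, 0.0]
wrist_force: [1.0, -0.6, 7.3]
opening: 0.153
grasp_force: 60.1
```

```bash
python3 -c "
from h import *
go([.5551,.1634,.1117],115)"
```

```text
t 13.98 pos [0.5557 0.1639 0.1122] yaw 111.33 down [ 1.8e-03 -1.0e-04 -1.0e+00] q [ 0.08  0.36  1.7  -0.    1.08 -0.29] F [ 0.97 -0.62  7.34] M [-0.185 -0.001 -0.011] open 0.153 g 60.1
shift [-0.0002 -0.0007  0.0005] turn [ 0.1   0.05 -3.67]
```

servo_tool(
  series="1 0 0 0 0 0 1; 1 0 0 0 0 0 2; 1 0 0 0 0 0 2; 1 0 0 0 0 0 2",
)

```text
time_s: 14.32
eef_pos: [0.5558, 0.1639, 0.1122]
eef_rot: [0.001, 0.578, 0.816, 0.001]
wrist_force: [2.0, -0.6, 6.9]
opening: 0.149
grasp_force: 60.1
```

```bash
python3 -c "
from h import *
go([.5551,.1634,.1117],115)"
```

```text
t 14.32 pos [0.5558 0.1639 0.1122] yaw 109.35 down [ 1.9e-03 -1.0e-04 -1.0e+00] q [ 0.08  0.36  1.7  -0.    1.08 -0.26] F [ 1.96 -0.64  6.85] M [-0.125 -0.097  0.171] open 0.149 g 60.1
shift [-0.0003 -0.0008  0.0005] turn [ 0.1   0.05 -5.65]
```

servo_tool(
  series="1 0 0 0 0 0 1; 1 0 0 0 0 0 2; 1 0 0 0 0 0 2; 1 0 0 0 0 0 2",
)

```text
time_s: 14.65
eef_pos: [0.5558, 0.1639, 0.1123]
eef_rot: [0.001, 0.592, 0.806, 0.001]
wrist_force: [1.4, -0.6, 6.0]
opening: 0.15
grasp_force: 60.1
```

```bash
python3 -c "
from h import *
go([.5551,.1634,.1117],115)"
```

```text
t 14.65 pos [0.5558 0.1639 0.1123] yaw 107.37 down [ 2.1e-03 -2.0e-04 -1.0e+00] q [ 0.08  0.36  1.7  -0.    1.08 -0.22] F [ 1.39 -0.57  6.04] M [-0.092 -0.118  0.372] open 0.15 g 60.1
shift [-0.0003 -0.0008  0.0006] turn [ 0.11  0.05 -7.63]
```

The stop begins at a yaw of about 111.3°, so the pocket middle is near 115.8°. I'll ease back to the middle and let the filter rise.

servo_tool(
  series="1 0 0 0 0 0 -2; 1 0 0 0 0 0 -4; 1 0 0 0 0 0 -6; 1 0 0 0 0 0 -8; 1 0 0 0 0 0 -8; 1 0 0 0 0 0 -8",
)

```text
time_s: 15.15
eef_pos: [0.5554, 0.1641, 0.1121]
eef_rot: [0.0, 0.535, 0.845, 0.0]
wrist_force: [0.0, 0.3, 8.4]
opening: 0.15
grasp_force: 60.1
```

servo_tool(
  series="1 0 0 -0.001 0 0 0; 1 0 0 -0.002 0 0 0; 1 0 0 -0.003 0 0 0; 1 0 0 -0.004 0 0 0; 1 0 0 -0.0045 0 0 0; 1 0 0 -0.0045 0 0 0; 1 0 0 -0.0045 0 0 0",
)

```text
time_s: 15.73
eef_pos: [0.5553, 0.1641, 0.1163]
eef_rot: [0.0, 0.535, 0.845, 0.0]
wrist_force: [1.3, 0.4, 5.7]
opening: 0.151
grasp_force: 59.8
```

```bash
python3 -c "
from h import *
go([.5555,.1638,.1177],115.5)
cam('side');go([.5551,.1634,.1177],115.5)"
```

```text
t 15.73 pos [0.5553 0.1641 0.1163] yaw 115.33 down [ 1.1e-03  4.0e-04 -1.0e+00] q [ 0.08  0.35  1.7   0.    1.09 -0.36] F [1.27 0.35 5.67] M [ 0.07  -0.134  0.104] open 0.151 g 59.8
shift [-0.0003  0.     -0.0014] turn [ 0.06  0.01 -0.17]
t 15.78 pos [0.5553 0.1641 0.1163] yaw 115.33 down [ 1.1e-03  3.0e-04 -1.0e+00] q [ 0.08  0.35  1.7   0.    1.09 -0.36] F [ 0.27 -0.06  5.03] M [-0.03  -0.068 -0.044] open 0.151 g 59.8
shift [-0.0005 -0.0005 -0.0014] turn [ 0.06  0.01 -0.17]
```

servo_tool(
  series="1 0 0 -0.0005 0 0 0; 1 0 0 -0.001 0 0 0; 1 0 0 -0.001 0 0 0; 1 0 0 -0.001 0 0 0",
)

```text
time_s: 16.12
eef_pos: [0.5553, 0.1641, 0.1173]
eef_rot: [0.0, 0.535, 0.845, 0.0]
wrist_force: [1.2, 0.2, 5.3]
opening: 0.148
grasp_force: 59.8
```

servo_tool(
  series="1 0 0 -0.0005 0 0 0; 1 0 0 -0.0005 0 0 0; 1 0 0 -0.0005 0 0 0; 1 0 0 -0.0005 0 0 0",
)

```text
time_s: 16.45
eef_pos: [0.5553, 0.164, 0.1177]
eef_rot: [0.0, 0.535, 0.845, 0.0]
wrist_force: [1.1, 1.6, 4.4]
opening: 0.153
grasp_force: 59.7
```

servo_tool(
  series="1 0 0 -0.0005 0 0 0; 1 0 0 -0.0005 0 0 0; 1 0 0 -0.0005 0 0 0; 1 0 0 -0.0005 0 0 0",
)

```text
time_s: 16.78
eef_pos: [0.5551, 0.164, 0.1178]
eef_rot: [0.0, 0.535, 0.845, 0.0]
wrist_force: [4.6, 0.9, 0.9]
opening: 0.149
grasp_force: 59.2
```

servo_tool(
  series="1 0 0 -0.0005 0 0 0; 1 0 0 -0.0005 0 0 0; 1 0 0 -0.0005 0 0 0; 1 0 0 -0.0005 0 0 0",
)

```text
time_s: 17.12
eef_pos: [0.5548, 0.1639, 0.1179]
eef_rot: [-0.0, 0.535, 0.845, -0.0]
wrist_force: [4.7, 2.1, -2.3]
opening: 0.145
grasp_force: 58.9
```

The filter stops rising at the locked height: TCP 0.118 puts the underside at 0.047. I'll release it and rise.

servo_tool(
  series="0.5 0 0 0 0 0 0; 0.3 0 0 0 0 0 0; 0 0 0 0 0 0 0; 0 0 0 0 0 0 0; 0 0 0 0 0 0 0; 0 0 0 -0.01 0 0 0; 0 0 0 -0.03 0 0 0; 0 0 0 -0.06 0 0 0; 0 0 0 -0.09 0 0 0; 0 0 0 -0.1 0 0 0; 0 0 0 -0.1 0 0 0",
)

```text
time_s: 18.03
eef_pos: [0.557, 0.1642, 0.2228]
eef_rot: [0.003, 0.535, 0.845, 0.002]
wrist_force: [0.8, 0.1, 0.3]
opening: 0.499
grasp_force: 0.0
```

servo_tool(
  series="0 0 0.03 -0.03 0 0 0; 0 0 0.06 -0.03 0 0 0; 0 0 0.09 -0.03 0 0 0; 0 0 0.12 -0.03 0 0 0; 0 0 0.14 -0.03 0 0 0; 0 0 0.15 -0.03 0 0 0; 0 0 0.15 -0.03 0 0 0; 0 0 0.15 -0.03 0 0 0",
)

```text
time_s: 18.7
eef_pos: [0.6897, 0.228, 0.246]
eef_rot: [-0.001, 0.535, 0.845, -0.001]
wrist_force: [-0.8, -0.3, 0.0]
opening: 0.506
grasp_force: 0.0
```

Run:
```python
from h import *
go([.5551,.1634,.1177],115.5)
c=cam('side');t=cam('top')
a=cv2.resize(c['img'][205:315,235:345],(480,480),interpolation=cv2.INTER_CUBIC)
b=cv2.resize(t['img'][160:270,215:285],(305,480),interpolation=cv2.INTER_CUBIC)
cv2.imwrite('pics/z.png',cv2.convertScaleAbs(np.hstack([a,b])[:,:,::-1],alpha=1.5))
for n,k in(('side',c),('top',t)):
    P=cloud(k);I=k['img'].astype(int);z=P[...,2]
    F=(I[...,2]>I[...,0]*1.5)&(I[...,2]>50)&(np.hypot(P[...,0]-.555,P[...,1]-.163)<.045)
    Q=P[F&(z>.083)&(z<.095)];B=P[F&(z>.109)]
    if len(Q)>20: A=np.c_[Q[:,:2]-Q[:,:2].mean(0),np.ones(len(Q))];print(n,'cap plane (tilt x,y rad, z)',np.linalg.lstsq(A,Q[:,2],rcond=None)[0].round(4))
    if len(B)>5: print('bar',np.median(B[:,2]),cv2.minAreaRect(B[:,:2].astype(np.float32)))
```

```text
t 18.70 pos [0.6897 0.228  0.246 ] yaw 115.34 down [-3.6e-03 -7.0e-04 -1.0e+00] q [ 0.16  0.52  1.18 -0.    1.44 -0.29] F [-0.79 -0.25  0.03] M [0.01  0.002 0.017] open 0.506 g 0.0
shift [-0.0009 -0.1488  0.1288] turn [-0.2  -0.05 -0.16]
side cap plane (tilt x,y rad, z) [ 0.0091 -0.0162  0.0891]
bar 0.11489258889607401 ((0.5536662936210632, 0.16215701401233673), (0.014336713589727879, 0.049224093556404114), 25.739181518554688)
top cap plane (tilt x,y rad, z) [-0.0005  0.002   0.09  ]
bar 0.11570093977430157 ((0.5553121566772461, 0.16178546845912933), (0.012680349871516228, 0.0492156483232975), 25.53754997253418)
```

View pics/z.png

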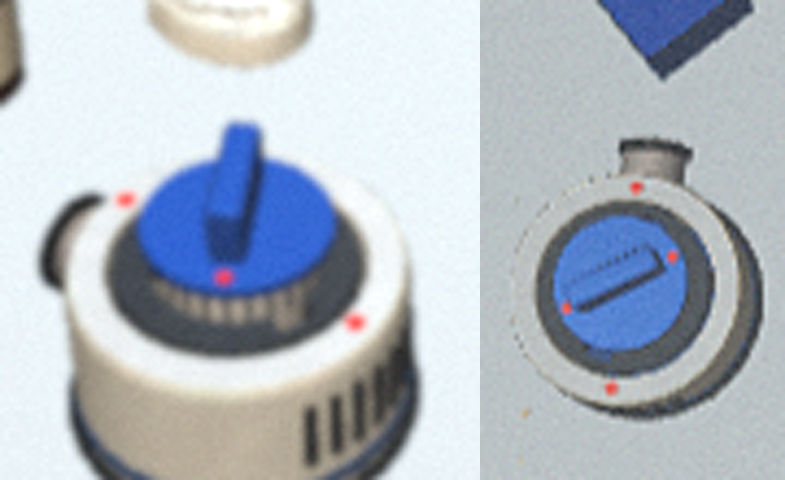

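The filter sits level with its cap at 0.0895 (expected 0.089), its lugs turned past the slots and the robot clear of it. I'm handing in.

```bash
python3 -c "
from bench import ctrl
print(ctrl.hand_in())"
```

```text
the job is handed in; nothing more can be done
None
```

The filter cartridge is locked and level in the dust extractor's mouth and the job is handed in at about 19 s; wrist readings stayed under 10 N, and the denture, cast and bottle were never approached.

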